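# Index a ring fixture to its station and lock it with the pin

## Robot

A 6-joint arm with a two-finger parallel gripper is mounted at the origin on a cart in front of the work surface, level with it; the furniture and walls round the work are solid. World frame = base frame: x ahead of the robot, y to its left, z up, the work surface at z = 0. Lengths are in m, angles in degrees, forces in N, time in s.
With the tool pointing down it reaches from about 0.3 to 0.75 m from the base axis. Payload 8.5 kg.
Tool frame: the origin (TCP) lies midway between the tips of the shut fingers; the grasp point (between the pads) lies 19 mm behind it; z points along the fingers, y is the line along which they close (so a half turn about z gives the same grasp; the last joint's range is limited). The gripper opens to 85 mm and grips with 20 to 120 N. Pads are 22 mm wide; open, the fingers measure 114 mm over their backs; the gripper's body (76 mm by 85 mm) begins 54 mm behind the grasp point. The pads swing forward as they close: fully open they stand 13 mm farther back than shut.
Start: joints at [-84.758, 21.807, 74.336, -0, 83.858, -12.336], TCP at [0.166, -0.524, 0.231] pointing down, gripper open.
Joint ranges: [-178.18, 178.18], [-50.72, 133.34], [12.68, 142.11], [-81.47, 261.47], [9.98, 163.14], [-165.26, 165.26]. Speed limits (degrees/s): [136.94, 136.94, 180, 180, 180, 180].

## Interface

Orientations are given as a 3x3 rotation matrix whose columns are the frame's x, y, z axes.
In Python, from rig import env, get_image, close_job gives the robot as it stands.
- The arm moves only by the tool step_arm, never from a script. Its argument "targets" is a list of rows, each a list of 2 entries, a list of its own where there are three numbers: the shift along the tool's x, y, z as a fraction of full scale, then the turn, a rotation vector about the tool's x, y, z as a fraction of full scale. In form: [[[x, y, z], [wx, wy, wz]], ...]. A call has 1 to 10 rows; each row is the pose to reach, as a shift and turn from the pose commanded when the call began, along the tool's axes at that moment; what a row does not reach only later rows make up. Full scale, the value 1, is 0.3 m for a shift and 45 degrees for a turn. A row lasts 1/12 s, in which the tool goes at most 41.7 mm and 7.16 degrees, less where a joint would pass 70% of its speed; a pose out of reach is approached as far as the arm can. A call with a number of a shift or a turn outside -1 to 1 is refused whole. A call with a gripper value outside its range is refused whole. "jaw" is the finger opening in mm, from 0 to 85.4, set as the call begins (left out, the last holds). The fingers move at their own pace and stop on an object; "grip_force" is the grip in N (left out, the last holds). Time passes only in rows, so rows that repeat a pose let the fingers close. It gives the time, the measured TCP pose, the force, the opening and the grip force at its end, in the units of the state.
- env.observe(): the state, without advancing time (a new reading comes with each control period).
- get_image(name): name is "scene" or "top" or "wrist"; returns a dict with "img" (420x560x3 uint8, red, green, blue), "z_map" (420x560 float32, m along the optical axis (not along the pixel's ray), 0 where there is no reading), "intrinsics" (3x3 intrinsics, pixels), "D" ([k1, k2, p1, p2, k3] as OpenCV has them; the pictures are not rectified), "rvec" (rotation vector, rad) and "tvec" (3), from world to camera coordinates, as OpenCV has them. Camera axes: x right, y down, z forward; pixel columns grow to the right and rows downward; lengths in m; the calibration is good to about 2 mm. A picture is of the moment at which its call begins.
- close_job(): hands the job in; it is judged then, once.
The state is a dict: "time_s": time; "q": joint angles; "qvel": joint speeds; "joint_efforts": joint torques, N m; "position": TCP position; "tool_rot": TCP orientation; "ft_force": force on the tool from outside, world axes, zero at the start; "wrist_torque": the same for the moment, N m; "grip_width": finger opening in m; "gripper_force": force on a finger pad.
Only numpy, scipy, OpenCV 4.12 (cv2) and the standard library are available. Lean on these libraries where they do the work, as an engineer would, in place of code of your own. Each camera call takes 0.05 s, during which the arm holds its last target. There are 200 camera calls.

## Task

The sloping indexing fixture has been left between stations: swing the plate that carries the ring back round (the black handle is there for this) until the hole in the plate's lug stands over the hole in the fixed lug. Then take the thicker of the two pins from the wooden block, push it through both holes until its shoulder sits on the plate's lug, and leave it there. Leave the slimmer pin in the block and do not disturb the other things lying about.

Things in the scene. Friction and masses are not known exactly. Their poses are not given: they have to be found in the camera images.
- handle (a point): Grip point on the plate's black round handle (20 mm diameter, 52 mm long, at right angles to the plate): on its axis, 34 mm above the plate's upper face, 22 mm below the handle's top. z axis: along the handle, out of the plate. It goes round with the plate on a circle of 92 mm radius.
- index_plate (a joint): Angle (rad) of the indexing plate about the fixture's sloping axis, positive anticlockwise seen from the operator looking onto the plate. At 0 the plate's hole stands exactly over the fixed hole. It turns from -0.5 to 1.4, starts between 0.45 and 1.05, and a light friction (0.15 N m) holds it wherever it is left.
- plate_centre (a point): Point on the turning axis at the plate's upper face; z axis: the turning axis, out of the plate (30 degrees from vertical, leaning to the operator). The plate is a 145 mm aluminium disc, 12 mm thick, with two lugs. A 132 mm machined ring is screwed on it flange down: flange 11 mm high, hub 106 mm diameter, top 40 mm above the plate.
- plate_hole (a point): Centre of the mouth of the through hole in the plate's lug, at the upper face of the lug (lug 40 x 42 mm, 12 mm thick; hole 14 mm, 2 mm countersink). z axis: the hole's axis, out of the plate. It lies 92 mm from the turning axis; seen along the axis the handle lies 70 degrees clockwise of it.
- base_hole (a point): Centre of the mouth of the through hole in the fixed lug, at the lug's upper face (lug 14 mm thick, hole 14 mm, 2 mm countersink, open underneath). z axis: the hole's axis, out of the sloping face, 30 degrees from vertical, leaning to the operator; x axis: up the slope, away from the turning axis (92 mm off); y axis: across it. With the plate at 0, plate_hole is 13 mm off along z.
- lock_pin: The thicker steel pin: 12 mm shank, 48 mm long below the shoulder, its last 14 mm tapering to a 4 mm blunt nose; above the shoulder a collar 28 mm wide, 4 mm high, then a knurled dark round knob, 22 mm wide, up to 38 mm above the shoulder. Origin on the axis at the shoulder (collar's underside); z axis from nose to knob. 0.12 kg. It stands upright in one end hole of the block, shoulder on its top.
- slim_pin: The slimmer steel pin, not to be used: 8 mm shank, collar 20 mm, knob 15 mm diameter, 28 mm high above the shoulder. Origin at the shoulder. It stands in the other end hole of the block.
- pin_block: Fixed wooden block 60 x 170 x 52 mm (x, y, z) with three upright through holes in a row along its y axis, at y = -55, 0 and +55 mm; the middle one is empty. Origin: centre of its underside.
- deburrer: Bystander: orange deburring tool, 142 mm long, lying flat. Origin at the centre of its underside.
- screwdriver: Bystander: orange screwdriver, 182 mm long, lying flat. Origin at the centre of its underside.
- plug_gauge: Bystander: steel plug gauge, 112 mm long, lying flat. Origin at the centre of its underside.
- loose_ring: Bystander: machined ring like the mounted one, 132 mm diameter, 40 mm high, lying flange up. Origin at the centre of its underside.
- folded_feeler: Bystander: folded feeler gauge, 95 mm long, lying flat. Origin at the centre of its underside.

How it is judged:
By the outcome, as a careful person would: the job done as asked, in the order asked, and still so for the second after the job is handed in, with the robot touching nothing.
It also fails if it takes over 58 s, if anything falls off the work surface, if the arm or the gripper's body presses on something with over 40 N, if the wrist force passes 120 N, or if a joint passes its speed limit or range.

## Working session

There is one attempt and no reset: what is moved stays moved. The work goes in short steps, Python scripts to look and compute and a tool call to move; the robot and the scene stay as the last step left them, time stands still between calls to the robot, and variables do not carry over. Pictures are saved under pics/ and viewed, at most 10 in all, crops included, and the job is handed in when it is done.

Besides the shell and the picture viewer there is one more tool, called after "Request:" by a JSON object that holds its "api" and its "payload", one argument or row to a line. step_arm: Moves the arm, as the interface text tells. Its arguments: {"type":"object","properties":{"targets":{"type":"array","items":{"type":"array"}},"jaw":{"type":"number"},"grip_force":{"type":"number"}},"required":["targets"]}

```bash
ls; mkdir -p pics; cat > h.py <<'E'
import numpy as np, cv2
from rig import env, get_image
def grab(n):
    d=get_image(n); np.savez(f'{n}.npz',**{k:np.asarray(v) for k,v in d.items()}); return d
def load(n): return dict(np.load(f'{n}.npz'))
def world(d):
    """per-pixel world points from z_map"""
    h,w=d['z_map'].shape
    u,v=np.meshgrid(np.arange(w,dtype=float),np.arange(h,dtype=float))
    p=cv2.undistortPoints(np.stack([u,v],-1).reshape(-1,1,2),d['intrinsics'],d['D']).reshape(h,w,2)
    z=d['z_map'].astype(float)
    c=np.dstack([p*z[...,None],z])
    R=cv2.Rodrigues(d['rvec'])[0]
    return (c-d['tvec'].reshape(3))@R
def save(n,img): cv2.imwrite(f'pics/{n}.png',img[...,::-1])
E
python3 - <<'E'
from h import *
a=grab('scene');b=grab('top')
save('both',np.vstack([a['img'],b['img']])[:, :]) if 0 else (save('scene0',a['img']),save('top0',b['img']))
for d in (a,b):
    R=cv2.Rodrigues(d['rvec'])[0];print(-R.T@d['tvec'].reshape(3),R[2],(d['z_map']>0).mean())
print(env.observe())
E
```

```text
pics
[-0.30190488  0.839093    1.01443275] [ 0.55092135 -0.59701461 -0.58314597] 0.9957270408163266
[ 0.43755664 -0.08242062  1.43807541] [ 7.89091134e-02 -4.42521339e-04 -9.96881716e-01] 0.9961734693877551
{'time_s': 0.1, 'q': array([-8.47567305e+01,  2.18373155e+01,  7.43796729e+01, -1.40913083e-04,
        8.38587184e+01, -1.23377080e+01]), 'qvel': array([-0.14246866, -0.09162209, -0.15483648, -0.05158166,  0.01715741,
       -0.01888448]), 'joint_efforts': array([ 3.28942158e-03, -4.49223840e+01, -2.31655365e+01, -1.83925545e-04,
        3.75338175e-03, -8.91987241e-06]), 'position': array([ 0.1660839 , -0.52404404,  0.23077613]), 'tool_rot': array([[ 9.53290941e-01,  3.02053582e-01, -1.23184644e-04],
       [ 3.02053478e-01, -9.53290074e-01,  1.31558120e-03],
       [ 2.79945316e-04, -1.29133999e-03, -9.99999127e-01]]), 'ft_force': array([-0.49691595, -0.29674083, -0.07256874]), 'wrist_torque': array([-0.04604314,  0.00588864, -0.02876196]), 'gripper_force': 0.0, 'grip_width': 0.08504434667791848}
```

View pics/scene0.png

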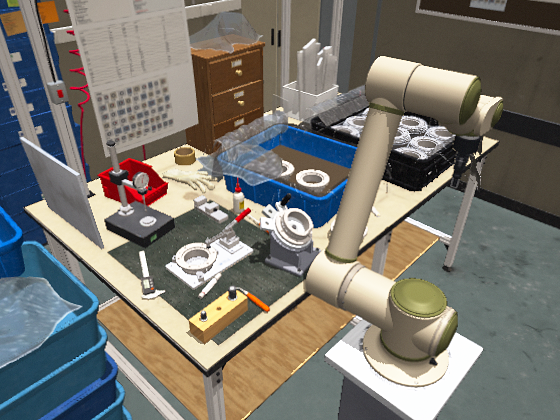

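View pics/top0.png

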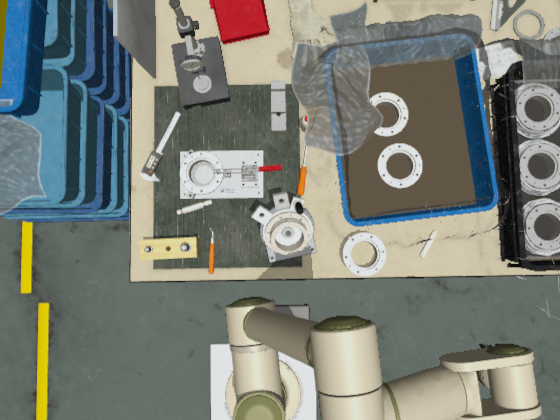

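The scene view shows the fixture at about (290,235) and the block at (218,312). In the top view the fixture is at (286,228), the dark handle near (298,207), and the block at (169,247) with pins at about (149,248) and (186,247). I'll enlarge both next.

```bash
python3 - <<'E'
from h import *
a=load('scene');b=load('top')
c1=cv2.resize(b['img'][180:280,235:335],(400,400),interpolation=cv2.INTER_CUBIC)
c2=cv2.resize(a['img'][180:280,240:340],(400,400),interpolation=cv2.INTER_CUBIC)
save('crop1',np.hstack([c1,c2]))
W=world(b)
for u,v in [(149,248),(186,247),(169,247),(298,207),(289,237),(262,212),(283,200)]:
    print((u,v),W[v,u].round(4))
np.set_printoptions(linewidth=250)
# wood mask
hsv=cv2.cvtColor(b['img'],cv2.COLOR_RGB2HSV)
m=(abs(W[...,2]-.052)<.006)&(np.arange(560)[None]<215)&(np.arange(420)[:,None]>225)&(np.arange(420)[:,None]<268)&(np.arange(560)[None]>135)
pts=W[m]; r=cv2.minAreaRect(pts[:,:2].astype(np.float32));print(m.sum(),r,pts[:,2].mean())
# above block
for lo,hi in((.072,.1),):
    k=(W[...,2]>lo)&(W[...,2]<hi)&(np.arange(560)[None]<215)&(np.arange(420)[:,None]>225)&(np.arange(420)[:,None]<268)&(np.arange(560)[None]>135)
    n,l,s,cen=cv2.connectedComponentsWithStats(k.astype(np.uint8))
    for i in range(1,n):
        print(s[i],cen[i],W[l==i].mean(0).round(4),W[l==i][:,2].max())
E
```

```text
(149, 248) [0.4439 0.3249 0.0695]
(186, 247) [0.4448 0.2115 0.0892]
(169, 247) [0.4461 0.279  0.0183]
(298, 207) [ 0.5458 -0.1134  0.2042]
(289, 237) [ 0.468  -0.0883  0.1195]
(262, 212) [ 0.5373 -0.0147  0.1632]
(283, 200) [ 0.57   -0.0733  0.1588]
1009 ((0.4413801431655884, 0.27460965514183044), (0.059821777045726776, 0.1720881164073944), 2.061478614807129) 0.05257378729783667
[180 244   8   8  53] [183.66037736 247.62264151] [0.4431 0.2183 0.0889] 0.09994651069822438
[144 247   7   6  25] [146.64 249.56] [0.4394 0.3288 0.0796] 0.08644620261213411
```

View pics/crop1.png

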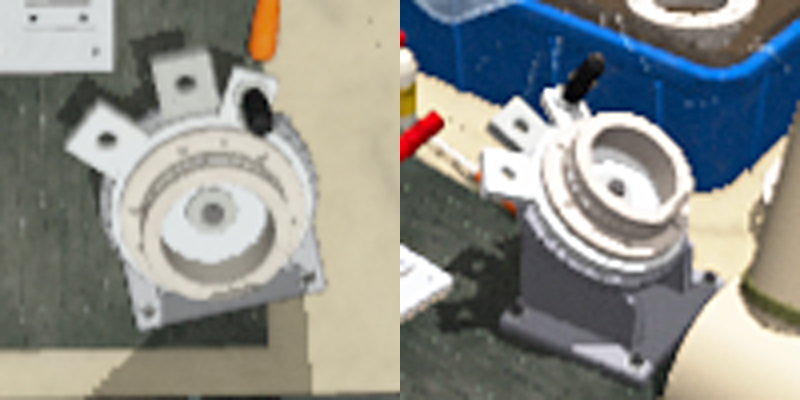

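The crop shows the plate lug's hole at top-view (261.5,214.3), the fixed lug's hole at (281,199.7) and the handle at about (299,207). In the scene view the same holes are at (268.3,223) and (270,211). The taller pin, which is the thick one, is at y≈0.218.

```bash
cat > fit.py <<'E'
from h import *
from scipy.optimize import least_squares
def frames(p):
    C=np.array(p[:3]);s=p[3]
    n=np.array([-.5*np.cos(s),-.5*np.sin(s),np.sqrt(.75)]);x=np.array([np.sqrt(.75)*np.cos(s),np.sqrt(.75)*np.sin(s),.5]);y=np.cross(n,x)
    return C,n,x,y
def pts(p):
    C,n,x,y=frames(p);d=lambda t:.092*(np.cos(t)*x+np.sin(t)*y)
    h=d(p[4]-np.radians(70))
    return dict(base=C+d(0)-.013*n,plate=C+d(p[4]),cen=C,htop=C+h+.056*n,grip=C+h+.034*n)
def proj(d,P): return cv2.projectPoints(np.array([P]),d['rvec'],d['tvec'],d['intrinsics'],d['D'])[0].reshape(2)
def refine(img,u,v,r=2.5):
    g=cv2.cvtColor(img,cv2.COLOR_RGB2GRAY).astype(float)
    Y,X=np.mgrid[:g.shape[0],:g.shape[1]]
    for _ in range(5):
        m=(X-u)**2+(Y-v)**2<r*r+2
        w=np.clip(np.percentile(g[m],70)-g,0,None)*m
        u,v=(w*X).sum()/w.sum(),(w*Y).sum()/w.sum()
    return u,v
E
python3 - <<'E'
from fit import *
a=load('scene');b=load('top')
obs=[(b,'plate',refine(b['img'],261.4,214.1)),(b,'base',refine(b['img'],280.9,199.6)),(a,'plate',refine(a['img'],268.1,222.9)),(a,'base',refine(a['img'],269.9,210.9)),(b,'cen',refine(b['img'],287.6,232.6)),(a,'cen',refine(a['img'],293.9,226.4))]
for o in obs: print(o[1],o[2])
f=lambda p: np.concatenate([ (proj(d,pts(p)[k])-np.array(uv)) for d,k,uv in obs])
r=least_squares(f,[.48,-.08,.15,0.2,.8],loss='soft_l1')
print(r.x,np.degrees(r.x[3:]),f(r.x).round(2))
for k,v in pts(r.x).items(): print(k,v.round(4), proj(b,v).round(1))
np.save('p0.npy',r.x)
w=grab('wrist');o=env.observe();R=cv2.Rodrigues(w['rvec'])[0];T=o['tool_rot']
cam=-R.T@w['tvec'].reshape(3);print('cam in tool',T.T@(cam-o['position']),'axes',(T.T@R.T).round(3), w['intrinsics'][0])
E
```

```text
plate (np.float64(261.269913666721), np.float64(214.36667209643267))
base (np.float64(280.89460632362056), np.float64(200.18784872907625))
plate (np.float64(266.63444444444445), np.float64(222.6811111111111))
base (np.float64(269.8970840480274), np.float64(210.8393066714814))
cen (np.float64(287.9375), np.float64(232.4140625))
cen (np.float64(293.77010502086034), np.float64(226.5927204718746))
[ 0.48429064 -0.08487269  0.12381692  0.20552116  0.72915575] [11.77549494 41.77754681] [ 0.15  0.41 -0.04  0.35  0.55 -0.35  0.41 -0.32 -0.24 -1.18 -1.12  0.66]
base [ 0.5687 -0.0673  0.1586] [280.9 200.5]
plate [ 0.5299 -0.0127  0.1581] [261.4 214.8]
cen [ 0.4843 -0.0849  0.1238] [287.7 231.2]
htop [ 0.5345 -0.1189  0.2128] [300.2 210.9]
grip [ 0.5453 -0.1166  0.1938] [299.1 207.5]
cam in tool [ 0.07131549  0.00022213 -0.14262038] axes [[ 0.    -0.96  -0.281]
 [ 1.     0.    -0.001]
 [ 0.001 -0.281  0.96 ]] [352.33313018   0.         273.28341882]
```

```bash
cat > mv.py <<'E'
from fit import *
from scipy.spatial.transform import Rotation as Ro, Slerp
def tool(n,xdir):
    z=-n/np.linalg.norm(n);x=xdir-z*(xdir@z);x/=np.linalg.norm(x);return np.column_stack([x,np.cross(z,x),z])
def rows(P,R,path=None,o=None):
    """moves from pose now to target poses; prints rows (all rel. to pose now)"""
    o=o or env.observe();T=o['tool_rot'];p=o['position']
    for Pi,Ri in zip(P,R):
        s=T.T@(Pi-p)/.3;w=Ro.from_matrix(T.T@Ri).as_rotvec(degrees=True)/45
        print([s.round(4).tolist(),w.round(4).tolist()],'n>=',round(max(np.linalg.norm(s)*300/41.7,np.linalg.norm(w)*45/7.16),1))
E
python3 - <<'E'
from mv import *
p=np.load('p0.npy');C,n,x,y=frames(p);q=pts(p)
rad=(q['grip']-.034*n-C);R=tool(n,-rad);P=q['grip']+.11*n
o=env.observe();print('target',P,R)
S=Slerp([0,1],Ro.from_matrix([o['tool_rot'],R]));print('angle',(Ro.from_matrix(o['tool_rot'].T@R)).as_rotvec(degrees=True))
via=[np.array([.17,-.5,.40]),np.array([.3,-.36,.44]),np.array([.42,-.2,.38]),P]
cur=o
for k in range(4):
    Rk=S((k+1)/4).as_matrix()
    rows([via[k]],[Rk],o=cur);cur=dict(position=via[k],tool_rot=Rk)
E
```

```text
target [ 0.49140966 -0.12783035  0.28905602] [[-0.84351913  0.22110487  0.48947738]
 [ 0.30721841  0.94615271  0.10203869]
 [-0.4405591   0.23644805 -0.8660254 ]]
angle [ -38.95643678    7.63767049 -141.72627369]
[[0.0368, -0.0733, -0.5637], [-0.2164, 0.0424, -0.7874]] n>= 5.1
[[0.6309, 0.0887, -0.1322], [-0.2164, 0.0424, -0.7874]] n>= 5.1
[[0.5688, 0.3273, 0.2318], [-0.2164, 0.0424, -0.7874]] n>= 5.1
[[0.1582, 0.2232, 0.3627], [-0.2164, 0.0424, -0.7874]] n>= 5.1
```

Request:
{"api": "step_arm", "payload": {
  "targets": [
    [[0.037, -0.073, -0.564], [-0.216, 0.042, -0.787]],
    [[0.037, -0.073, -0.564], [-0.216, 0.042, -0.787]],
    [[0.037, -0.073, -0.564], [-0.216, 0.042, -0.787]],
    [[0.037, -0.073, -0.564], [-0.216, 0.042, -0.787]],
    [[0.037, -0.073, -0.564], [-0.216, 0.042, -0.787]],
    [[0.037, -0.073, -0.564], [-0.216, 0.042, -0.787]]
  ],
  "jaw": 50,
  "grip_force": 30
}}

```text
time_s: 0.65
position: [0.1699, -0.4999, 0.4033]
tool_rot: [[0.599, 0.791, 0.124], [0.801, -0.586, -0.123], [-0.025, 0.173, -0.985]]
ft_force: [-0.2, 0.2, -0.6]
grip_width: 0.0499
gripper_force: 0.0
```

Request:
{"api": "step_arm", "payload": {
  "targets": [
    [[0.631, 0.089, -0.132], [-0.216, 0.042, -0.787]],
    [[0.631, 0.089, -0.132], [-0.216, 0.042, -0.787]],
    [[0.631, 0.089, -0.132], [-0.216, 0.042, -0.787]],
    [[0.631, 0.089, -0.132], [-0.216, 0.042, -0.787]],
    [[0.631, 0.089, -0.132], [-0.216, 0.042, -0.787]],
    [[0.631, 0.089, -0.132], [-0.216, 0.042, -0.787]],
    [[0.631, 0.089, -0.132], [-0.216, 0.042, -0.787]]
  ]
}}

```text
time_s: 1.23
position: [0.3006, -0.3593, 0.4391]
tool_rot: [[0.037, 0.958, 0.286], [0.991, 0.003, -0.135], [-0.13, 0.288, -0.949]]
ft_force: [1.0, -1.1, -0.1]
grip_width: 0.0496
gripper_force: 0.0
```

Request:
{"api": "step_arm", "payload": {
  "targets": [
    [[0.569, 0.327, 0.232], [-0.216, 0.042, -0.787]],
    [[0.569, 0.327, 0.232], [-0.216, 0.042, -0.787]],
    [[0.569, 0.327, 0.232], [-0.216, 0.042, -0.787]],
    [[0.569, 0.327, 0.232], [-0.216, 0.042, -0.787]],
    [[0.569, 0.327, 0.232], [-0.216, 0.042, -0.787]],
    [[0.569, 0.327, 0.232], [-0.216, 0.042, -0.787]],
    [[0.569, 0.327, 0.232], [-0.216, 0.042, -0.787]]
  ]
}}

```text
time_s: 1.82
position: [0.4203, -0.1997, 0.3779]
tool_rot: [[-0.52, 0.741, 0.424], [0.803, 0.593, -0.051], [-0.29, 0.314, -0.904]]
ft_force: [0.7, 0.0, 0.3]
grip_width: 0.05
gripper_force: 0.0
```

```bash
python3 - <<'E'
from mv import *
p=np.load('p0.npy');C,n,x,y=frames(p);q=pts(p)
rad=(q['grip']-.034*n-C);R=tool(n,-rad);P=q['grip']+.11*n
print(env.observe()['q'],env.observe()['position']);rows([P],[R])
E
```

```text
[-49.85091831  -1.93786907  84.42125182  17.26543889  78.92628494
 -86.18780727] [ 0.42033476 -0.19974027  0.37789221]
[[0.1552, 0.2247, 0.3559], [-0.2184, 0.0369, -0.7908]] n>= 5.2
```

Request:
{"api": "step_arm", "payload": {
  "targets": [
    [[0.155, 0.225, 0.356], [-0.218, 0.037, -0.79]],
    [[0.155, 0.225, 0.356], [-0.218, 0.037, -0.79]],
    [[0.155, 0.225, 0.356], [-0.218, 0.037, -0.79]],
    [[0.155, 0.225, 0.356], [-0.218, 0.037, -0.79]],
    [[0.155, 0.225, 0.356], [-0.218, 0.037, -0.79]],
    [[0.155, 0.225, 0.356], [-0.218, 0.037, -0.79]],
    [[0.155, 0.225, 0.356], [-0.218, 0.037, -0.79]],
    [[0.155, 0.225, 0.356], [-0.218, 0.037, -0.79]]
  ]
}}

```text
time_s: 2.48
position: [0.4915, -0.1302, 0.2912]
tool_rot: [[-0.84, 0.227, 0.492], [0.312, 0.945, 0.096], [-0.443, 0.235, -0.865]]
ft_force: [-0.5, 0.1, 0.8]
grip_width: 0.0498
gripper_force: 0.0
```

```bash
python3 - <<'E'
from mv import *
w=grab('wrist');p=np.load('p0.npy')
im=w['img'].copy()
for k,v in pts(p).items():
    u=proj(w,v);print(k,u.round(1));cv2.circle(im,tuple(u.round().astype(int).tolist()),4,(255,0,0),1)
save('wrist1',im);print(env.observe()['q'])
E
```

```text
base [326.3 175.5]
plate [385.5 116.5]
cen [276.   74.6]
htop [276.6 210.8]
grip [276.4 202.3]
[ -40.24176234    4.85416569   93.21768252   25.75767865   64.42250221
 -121.18278491]
```

View pics/wrist1.png

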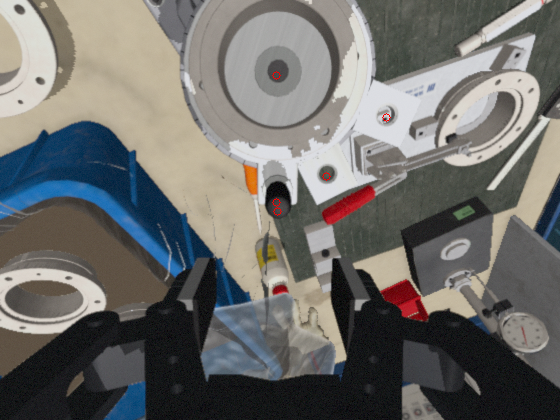

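The wrist view shows the projected marks landing on both holes, base at (326,175) and plate at (386,117), and on the handle at (277,206). The coarse fit is good, so I'll refine it with this view.

```bash
cat > ref.py <<'E'
from mv import *
def hole(d,u,v,r=16):
    """centre of countersink mouth: largest blob differing from lug grey"""
    g=cv2.GaussianBlur(cv2.cvtColor(d['img'],cv2.COLOR_RGB2GRAY),(3,3),0).astype(float)
    Y,X=np.mgrid[:g.shape[0],:g.shape[1]];near=(X-u)**2+(Y-v)**2<r*r
    ref=np.median(g[near&((X-u)**2+(Y-v)**2>(r*.75)**2)])
    m=(near&(abs(g-ref)>18)).astype(np.uint8)
    c,_=cv2.findContours(m,cv2.RETR_EXTERNAL,cv2.CHAIN_APPROX_NONE);c=max(c,key=cv2.contourArea)
    return cv2.fitEllipse(cv2.convexHull(c))
E
python3 - <<'E'
from ref import *
a=load('scene');b=load('top');w=load('wrist');p=np.load('p0.npy')
ob=hole(w,326.3,175.5);opl=hole(w,386,117);print(ob,opl)
g=cv2.cvtColor(w['img'],cv2.COLOR_RGB2GRAY)
print(refine(w['img'],277,70,9))
m=((g<60)).astype(np.uint8);m[:150]=0;m[225:]=0;m[:,:255]=0;m[:,300:]=0
c=max(cv2.findContours(m,cv2.RETR_EXTERNAL,cv2.CHAIN_NONE if 0 else 1)[0],key=cv2.contourArea);print('handle',cv2.boundingRect(c))
obs=[(b,'plate',(261.27,214.37),1),(b,'base',(280.89,200.19),1),(a,'base',(269.9,210.84),1),(w,'base',ob[0],1),(w,'plate',opl[0],1),(w,'cen',refine(w['img'],277,70,9),.3)]
f=lambda p: np.concatenate([ wt*(proj(d,pts(p)[k])-np.array(uv)) for d,k,uv,wt in obs])
r=least_squares(f,p);print(r.x,np.degrees(r.x[3:]),f(r.x).round(2))
np.save('p1.npy',r.x);q=pts(r.x)
for k,v in q.items(): print(k,v.round(4),proj(w,v).round(1))
W=world(w);print('depth base,plate lug', [W[int(v),int(u)].round(4) for u,v in((315,190),(398,108),(372,112),(330,192))])
C,n,x,y=frames(r.x)
print([float((W[int(v),int(u)]-C)@n) for u,v in((315,190),(398,108),(372,112),(330,192))])
R=tool(n,-(q['grip']-.034*n-C))
rows([q['grip']+.03*n,q['grip']-.017*n],[R,R])
E
```

```text
((326.828369140625, 173.6483154296875), (20.400814056396484, 21.293739318847656), 55.40275192260742) ((386.78265380859375, 115.32691192626953), (20.241331100463867, 22.560239791870117), 54.58052444458008)
(np.float64(275.4808126410835), np.float64(72.93679458239278))
handle (265, 181, 27, 38)
[ 0.4841912  -0.08300395  0.12213637  0.19630789  0.73112206] [11.24761336 41.89020832] [-0.37  0.31 -0.42  0.4   0.16  0.23  0.05  0.36 -0.39 -0.04  0.67 -0.03]
base [ 0.5687 -0.0662  0.1569] [326.9 174. ]
plate [ 0.5304 -0.0112  0.1564] [386.4 115.3]
cen [ 0.4842 -0.083   0.1221] [277.7  72.8]
htop [ 0.5341 -0.1173  0.2112] [278.  208.1]
grip [ 0.5449 -0.1151  0.1922] [277.7 199.9]
depth base,plate lug [array([ 0.5783, -0.08  ,  0.161 ]), array([ 0.527 , -0.0018,  0.1569]), array([ 0.5254, -0.0215,  0.1528]), array([ 0.5823, -0.0681,  0.1655])]
[-0.012751462147988266, 0.0012105540134646799, 0.00030188017046226326, -0.012029094181576112]
[[0.012, 0.009, 0.2783], [-0.0, 0.0031, 0.0035]] n>= 2.0
[[0.0123, 0.009, 0.435], [-0.0, 0.0031, 0.0035]] n>= 3.1
```

Request:
{"api": "step_arm", "payload": {
  "targets": [
    [[0.012, 0.009, 0.1], [0, 0.003, 0.0035]],
    [[0.012, 0.009, 0.19], [0, 0.003, 0.0035]],
    [[0.012, 0.009, 0.26], [0, 0.003, 0.0035]],
    [[0.012, 0.009, 0.31], [0, 0.003, 0.0035]],
    [[0.012, 0.009, 0.35], [0, 0.003, 0.0035]],
    [[0.012, 0.009, 0.39], [0, 0.003, 0.0035]],
    [[0.012, 0.009, 0.42], [0, 0.003, 0.0035]],
    [[0.012, 0.009, 0.43], [0, 0.003, 0.0035]],
    [[0.012, 0.009, 0.43], [0, 0.003, 0.0035]]
  ]
}}

```text
time_s: 3.28
position: [0.5528, -0.1123, 0.1783]
tool_rot: [[-0.843, 0.224, 0.49], [0.309, 0.946, 0.1], [-0.441, 0.235, -0.866]]
ft_force: [-1.0, 0.0, 0.2]
grip_width: 0.0502
gripper_force: 0.0
```

Request:
{"api": "step_arm", "payload": {
  "targets": [
    [[0, 0, 0], [0, 0, 0]],
    [[0, 0, 0], [0, 0, 0]],
    [[0, 0, 0], [0, 0, 0]],
    [[0, 0, 0], [0, 0, 0]],
    [[0, 0, 0], [0, 0, 0]],
    [[0, 0, 0], [0, 0, 0]]
  ],
  "jaw": 0,
  "grip_force": 25
}}

```text
time_s: 3.78
position: [0.5528, -0.1125, 0.1794]
tool_rot: [[-0.842, 0.223, 0.491], [0.308, 0.946, 0.099], [-0.443, 0.234, -0.865]]
ft_force: [-4.1, -1.6, 5.5]
grip_width: 0.0192
gripper_force: 24.8
```

```bash
python3 - <<'E'
from mv import *
p=np.load('p1.npy');C,n,x,y=frames(p);o=env.observe();print(o['grip_width'],o['gripper_force'],o['ft_force'],o['q'])
Q=o['position']-C;print('polar deg',np.degrees(np.arctan2(Q@y,Q@x)),'r',np.hypot(Q@x,Q@y),'h',Q@n)
th=p[4]
P,R=[],[]
for k in range(1,11):
    M=Ro.from_rotvec(-n*th*k/10).as_matrix()
    P.append(C+M@Q);R.append(M@o['tool_rot'])
rows(P,R)
E
```

```text
0.01920753919078522 24.775123530998826 [-4.071817   -1.63634344  5.50714981] [ -33.13299519   17.07183699   97.87303491   28.98159408   46.43233637
 -123.37529259]
polar deg -27.342285692098045 r 0.09216844628596828 h 0.018808305833311632
[[0.0006, -0.0224, -0.0], [0.0001, -0.0001, 0.0931]] n>= 0.6
[[0.0029, -0.0448, -0.0001], [0.0001, -0.0002, 0.1862]] n>= 1.2
[[0.0068, -0.0669, -0.0001], [0.0002, -0.0004, 0.2793]] n>= 1.8
[[0.0124, -0.0887, -0.0001], [0.0003, -0.0005, 0.3724]] n>= 2.3
[[0.0194, -0.11, -0.0002], [0.0004, -0.0006, 0.4654]] n>= 2.9
[[0.0281, -0.1307, -0.0002], [0.0004, -0.0007, 0.5585]] n>= 3.5
[[0.0382, -0.1508, -0.0002], [0.0005, -0.0009, 0.6516]] n>= 4.1
[[0.0497, -0.17, -0.0003], [0.0006, -0.001, 0.7447]] n>= 4.7
[[0.0627, -0.1884, -0.0003], [0.0007, -0.0011, 0.8378]] n>= 5.3
[[0.0769, -0.2057, -0.0003], [0.0007, -0.0012, 0.9309]] n>= 5.9
```

Request:
{"api": "step_arm", "payload": {
  "targets": [
    [[0.0006, -0.0224, 0], [0, 0, 0.093]],
    [[0.003, -0.045, 0], [0, 0, 0.186]],
    [[0.007, -0.067, 0], [0, 0, 0.279]],
    [[0.0124, -0.0887, 0], [0, 0, 0.372]],
    [[0.0194, -0.11, 0], [0, 0, 0.465]],
    [[0.028, -0.131, 0], [0, 0, 0.559]],
    [[0.038, -0.151, 0], [0, 0, 0.652]],
    [[0.05, -0.17, 0], [0, 0, 0.745]],
    [[0.063, -0.188, 0], [0, 0, 0.838]],
    [[0.0769, -0.206, 0], [0, 0, 0.932]]
  ]
}}

```text
time_s: 4.62
position: [0.5196, -0.1641, 0.1547]
tool_rot: [[-0.475, 0.73, 0.492], [0.863, 0.495, 0.098], [-0.172, 0.471, -0.865]]
ft_force: [-5.3, 1.3, 8.4]
grip_width: 0.0188
gripper_force: 25.2
```

Request:
{"api": "step_arm", "payload": {
  "targets": [
    [[0, 0, 0], [0, 0, 0]],
    [[0, 0, 0], [0, 0, 0]]
  ]
}}

```text
time_s: 4.78
position: [0.5193, -0.1643, 0.1546]
tool_rot: [[-0.477, 0.729, 0.491], [0.862, 0.498, 0.098], [-0.173, 0.47, -0.866]]
ft_force: [-7.0, -2.4, 7.3]
grip_width: 0.0189
gripper_force: 25.3
```

```bash
python3 - <<'E'
from ref import *
p=np.load('p1.npy');C,n,x,y=frames(p);o=env.observe();print(o['ft_force'],o['q'])
Q=o['position']-C;print('polar deg',np.degrees(np.arctan2(Q@y,Q@x)),'r',np.hypot(Q@x,Q@y),'h',Q@n)
w=grab('wrist');p[4]=0
im=w['img'].copy()
for k,v in pts(p).items(): print(k,proj(w,v).round(1))
u=proj(w,pts(p)['plate']).astype(int);t=grab('top')
ut=proj(t,pts(p)['plate']).astype(int);print(ut)
A=cv2.resize(im[max(u[1]-80,0):u[1]+80,max(u[0]-80,0):u[0]+80],(400,400));B=cv2.resize(t['img'][ut[1]-30:ut[1]+70,ut[0]-50:ut[0]+50],(400,400),interpolation=cv2.INTER_CUBIC)
save('al',np.hstack([A,B]))
E
```

```text
[-6.96841687 -2.44830791  7.34222753] [-41.38308017  18.04754158 101.66320601  33.51600002  46.14374049
 -93.45861372]
polar deg -69.53793858130759 r 0.09242407269500699 h 0.018799985342081788
base [451.5 128.7]
plate [465.6 130.5]
cen [272.4  53.6]
htop [271.4 320.8]
grip [271.6 288.9]
[280 202]
```

View pics/al.png

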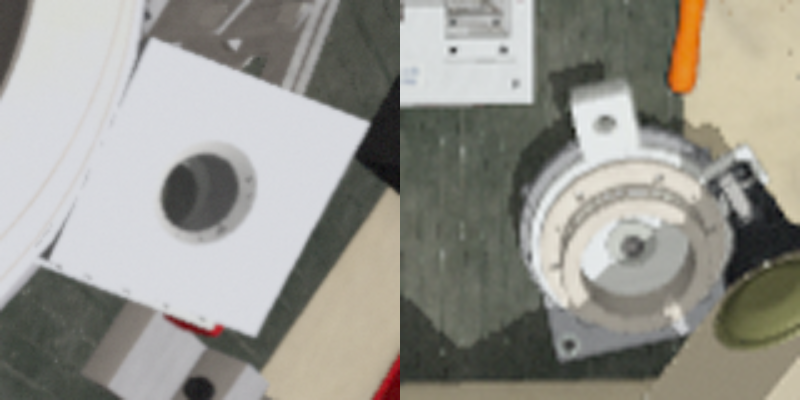

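The wrist crop shows the plate hole's mouth at full-image (468,126) with the fixed hole visible through it. The top crop shows both lugs stacked. Next I'll work out the remaining angle.

```bash
python3 - <<'E'
from ref import *
p=np.load('p1.npy');p[4]=0;w=load('wrist');t=load('top')
e=hole(w,468,126,26);print(e)
pl=np.array(e[0]);g=cv2.cvtColor(w['img'],cv2.COLOR_RGB2GRAY)
et=refine(t['img'],280.8,202.3);print('top',et,proj(t,pts(p)['plate']))
for d,uv in((w,pl),(t,np.array(et))):
    f=lambda th,dr=0:proj(d,pts([*p[:4],th])['plate'])
    J=(f(.01)-f(-.01))/.02
    C,n,x,y=frames(p);Jx=(proj(d,pts(p)['plate']+.001*x)-f(0))
    s=np.linalg.solve(np.column_stack([J,Jx]),uv-f(0));print('theta deg',np.degrees(s[0]),'radial mm',s[1],'px/mm',np.linalg.norm(J)/92)
# inside hole: dark blobs
m=(g<95).astype(np.uint8);Y,X=np.mgrid[:420,:560];m&=((X-pl[0])**2+(Y-pl[1])**2<22**2).astype(np.uint8)
print(g[120:134:3,446:492:3])
E
```

```text
((467.74639892578125, 127.2568130493164), (36.30278015136719, 42.83557891845703), 47.42918395996094)
top (np.float64(281.01106330669944), np.float64(202.07580413849624)) [280.91092283 202.46595791]
theta deg 0.969183373006515 radial mm 0.18957592563014364 px/mm 2.419438852934465
theta deg -0.30751823210744306 radial mm 1.089966506833583 px/mm 0.36260636539044183
[[217 217 112  59  56  60  93  86  76  74  75 112 166 150 214 218]
 [218 206  68  62  57  57  84  90  72  77  75  81 165 162 214 218]
 [218 161  63  62  59  58  82  88  76  79  75  87 161 161 215 217]
 [215 138  65  65  62  62  87  81  74  78  77 108 158 159 216 216]
 [216 165  59  63  65  64  88  82  78  77  83 152 158 176 216 217]]
```

```bash
python3 - <<'E'
from ref import *
p=np.load('p1.npy');w=load('wrist');a=np.linspace(0,2*np.pi,90)
def draw(th,sh):
    S=5;x0,y0=430,90;im=cv2.resize(w['img'][y0:y0+75,x0:x0+78],None,fx=S,fy=S,interpolation=cv2.INTER_CUBIC)
    q=[*p[:4],th];C,n,x,y=frames(q)
    for c,z,r,col in(('plate',0,9,(255,0,0)),('plate',-12,7,(255,160,0)),('base',0,9,(0,255,0)),('base',-2,7,(0,160,255)),('base',-14,7,(255,0,255))):
        P=pts(q)[c]+z*.001*n+r*.001*(np.cos(a)[:,None]*x+np.sin(a)[:,None]*y)
        uv=cv2.projectPoints(P,w['rvec'],w['tvec'],w['intrinsics'],w['D'])[0].reshape(-1,2)+sh
        cv2.polylines(im,[np.round((uv-[x0,y0]+.5)*S-.5).astype(np.int32)],True,col,1,cv2.LINE_AA)
    return im
m=np.array([467.75,127.26])
A=[draw(th,m-proj(w,pts([*p[:4],th])['plate'])) for th in(np.radians(-.3),np.radians(.7))]
save('ov',np.hstack(A))
E
```

```text
(no output)
```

View pics/ov.png

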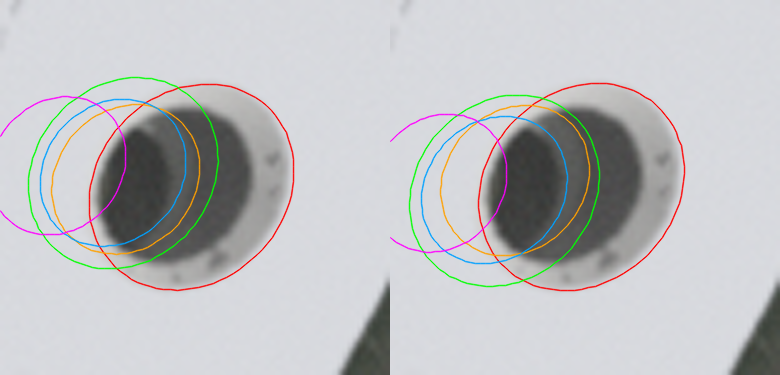

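In the overlay, the bore seen through the hole matches the drawing for about +0.7° (right panel, dark edge at (565,180)). I'll turn a further 0.7°, then release and back off.

Request:
{"api": "step_arm", "payload": {
  "targets": [
    [[0, -0.004, 0], [0, 0, 0.016]],
    [[0, -0.004, 0], [0, 0, 0.016]],
    [[0, -0.004, 0], [0, 0, 0.016]]
  ]
}}

```text
time_s: 5.13
position: [0.5187, -0.1647, 0.1542]
tool_rot: [[-0.468, 0.734, 0.492], [0.868, 0.487, 0.098], [-0.168, 0.472, -0.865]]
ft_force: [-6.3, -1.7, 8.2]
grip_width: 0.0192
gripper_force: 25.2
```

Request:
{"api": "step_arm", "payload": {
  "targets": [
    [[0, 0, 0], [0, 0, 0]],
    [[0, 0, 0], [0, 0, 0]],
    [[0, 0, 0], [0, 0, 0]],
    [[0, 0, 0], [0, 0, 0]]
  ],
  "jaw": 50
}}

```text
time_s: 5.47
position: [0.5186, -0.164, 0.1531]
tool_rot: [[-0.469, 0.735, 0.49], [0.868, 0.487, 0.1], [-0.165, 0.472, -0.866]]
ft_force: [1.1, -1.0, 0.1]
grip_width: 0.0501
gripper_force: 0.0
```

Request:
{"api": "step_arm", "payload": {
  "targets": [
    [[0, 0, -0.05], [0, 0, 0]],
    [[0, 0, -0.15], [0, 0, 0]],
    [[0, 0, -0.27], [0, 0, 0]],
    [[0, 0, -0.38], [0, 0, 0]],
    [[0, 0, -0.4], [0, 0, 0]]
  ]
}}

```text
time_s: 5.88
position: [0.4593, -0.1771, 0.2614]
tool_rot: [[-0.467, 0.733, 0.494], [0.867, 0.489, 0.095], [-0.172, 0.473, -0.864]]
ft_force: [0.2, -0.5, 0.9]
grip_width: 0.0499
gripper_force: 0.0
```

```bash
python3 - <<'E'
from ref import *
p=np.load('p1.npy');p[4]=0;C,n,x,y=frames(p);b=pts(p)['plate']
# view pose: camera on hole axis 0.22 above, optical axis -n; tool x = uphill or downhill?
Rct=np.array([[0,-.96,-.281],[1,0,0],[0,-.281,.96]]);ct=np.array([.0713,.0002,-.1426])
for sx in(1,-1):
    # camera axes: optical=-n, camera x = tool y
    tz=-n;ty=np.cross(tz,sx*x);Rc=np.column_stack([ty,np.cross(tz,ty),tz])
    R=Rc@Rct.T;U,_,V=np.linalg.svd(R);R=U@V;P=b+.22*n-R@ct
    print(sx,P,'TCP height over plate',(P-b)@n);rows([P],[R])
print(env.observe()['q'])
E
```

```text
1 [ 0.50724922 -0.07821451  0.20860885] TCP height over plate 0.06311270071721353
[[0.2416, 0.1949, 0.2623], [-0.339, 0.2454, 2.4193]] n>= 15.4
-1 [ 0.55552079 -0.06902262  0.2369783 ] TCP height over plate 0.0631127007172135
[[0.1768, 0.3726, 0.263], [0.2215, 0.3228, -1.5523]] n>= 10.1
[-48.85746418   5.59430798  97.66024664  29.03173252  63.55483198
 -89.82547115]
```

```bash
python3 - <<'E'
from ref import *
p=np.load('p1.npy');p[4]=0;w=grab('wrist');a=np.linspace(0,2*np.pi,90)
u=proj(w,pts(p)['plate']);e=hole(w,*u,20);m=np.array(e[0]);print(u,e)
C,n,x,y=frames(p)
J=[proj(w,pts(p)['plate']+.001*k)-u for k in(x,y)];print('x,y mm',np.linalg.solve(np.column_stack(J),m-u))
def draw(th):
    S=8;x0,y0=(m-24).astype(int);im=cv2.resize(w['img'][y0:y0+48,x0:x0+48],None,fx=S,fy=S,interpolation=cv2.INTER_CUBIC)
    q=[*p[:4],th];sh=m-proj(w,pts(q)['plate'])
    for c,z,r,col in(('plate',0,9,(255,0,0)),('plate',-12,7,(255,160,0)),('base',-2,7,(0,160,255)),('base',-14,7,(255,0,255))):
        P=pts(q)[c]+z*.001*n+r*.001*(np.cos(a)[:,None]*x+np.sin(a)[:,None]*y)
        uv=cv2.projectPoints(P,w['rvec'],w['tvec'],w['intrinsics'],w['D'])[0].reshape(-1,2)+sh
        cv2.polylines(im,[np.round((uv-[x0,y0]+.5)*S-.5).astype(np.int32)],True,col,1,cv2.LINE_AA)
    return im
save('ov2',np.hstack([draw(0),draw(np.radians(.7))]))
# pin: tool-down pose above lock pin, tool x toward +x(az 11)
b=load('top');P=np.array([.443,.218,.16]);R=tool(np.array([0,0,1.]),np.array([1.,.2,0]))
o=env.observe();v=Ro.from_matrix(o['tool_rot'].T@R).as_rotvec(degrees=True);print('rot',v)
via=[np.array([.43,-.12,.33]),np.array([.43,.05,.33]),np.array([.443,.218,.24])]
S=Slerp([0,1],Ro.from_matrix([o['tool_rot'],R]));cur=o
for k in range(3):
    Rk=S((k+1)/3).as_matrix();rows([via[k]],[Rk],o=cur);cur=dict(position=via[k],tool_rot=Rk)
E
```

```text
[382.21823533 116.91203805] ((382.78167724609375, 116.0208511352539), (21.191328048706055, 23.398815155029297), 36.035316467285156)
x,y mm [0.13104331 0.75892219]
rot [ 28.91150953 -20.11552678 106.62010769]
[[0.1712, 0.1303, -0.2312], [0.2142, -0.149, 0.7898]] n>= 5.2
[[0.5627, -0.0602, -0.029], [0.2142, -0.149, 0.7898]] n>= 5.2
[[0.4226, -0.4039, 0.2525], [0.2142, -0.149, 0.7898]] n>= 5.2
```

View pics/ov2.png

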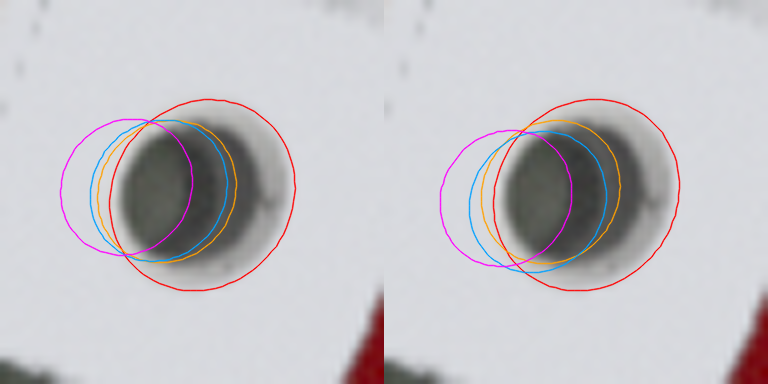

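The overlay shows the table patch seen through both holes matching the 0° drawing (left panel), so the holes are aligned. Now I'll go to the thick pin.

Request:
{"api": "step_arm", "payload": {
  "targets": [
    [[0.171, 0.13, -0.231], [0.214, -0.149, 0.79]],
    [[0.171, 0.13, -0.231], [0.214, -0.149, 0.79]],
    [[0.171, 0.13, -0.231], [0.214, -0.149, 0.79]],
    [[0.171, 0.13, -0.231], [0.214, -0.149, 0.79]],
    [[0.171, 0.13, -0.231], [0.214, -0.149, 0.79]],
    [[0.171, 0.13, -0.231], [0.214, -0.149, 0.79]],
    [[0.171, 0.13, -0.231], [0.214, -0.149, 0.79]]
  ]
}}

```text
time_s: 6.52
position: [0.4311, -0.1187, 0.3263]
tool_rot: [[0.118, 0.923, 0.366], [0.993, -0.109, -0.045], [-0.002, 0.369, -0.93]]
ft_force: [0.4, 0.0, -0.0]
grip_width: 0.05
gripper_force: 0.0
```

Request:
{"api": "step_arm", "payload": {
  "targets": [
    [[0.563, -0.06, -0.029], [0.214, -0.149, 0.79]],
    [[0.563, -0.06, -0.029], [0.214, -0.149, 0.79]],
    [[0.563, -0.06, -0.029], [0.214, -0.149, 0.79]],
    [[0.563, -0.06, -0.029], [0.214, -0.149, 0.79]],
    [[0.563, -0.06, -0.029], [0.214, -0.149, 0.79]],
    [[0.563, -0.06, -0.029], [0.214, -0.149, 0.79]],
    [[0.563, -0.06, -0.029], [0.214, -0.149, 0.79]]
  ]
}}

```text
time_s: 7.1
position: [0.43, 0.054, 0.3269]
tool_rot: [[0.675, 0.717, 0.174], [0.736, -0.673, -0.08], [0.059, 0.182, -0.981]]
ft_force: [0.4, 0.8, 0.6]
grip_width: 0.05
gripper_force: 0.0
```

Request:
{"api": "step_arm", "payload": {
  "targets": [
    [[0.423, -0.404, 0.253], [0.214, -0.149, 0.79]],
    [[0.423, -0.404, 0.253], [0.214, -0.149, 0.79]],
    [[0.423, -0.404, 0.253], [0.214, -0.149, 0.79]],
    [[0.423, -0.404, 0.253], [0.214, -0.149, 0.79]],
    [[0.423, -0.404, 0.253], [0.214, -0.149, 0.79]],
    [[0.423, -0.404, 0.253], [0.214, -0.149, 0.79]],
    [[0.423, -0.404, 0.253], [0.214, -0.149, 0.79]],
    [[0.423, -0.404, 0.253], [0.214, -0.149, 0.79]]
  ]
}}

```text
time_s: 7.77
position: [0.443, 0.219, 0.2377]
tool_rot: [[0.98, 0.201, -0.005], [0.201, -0.98, 0.005], [-0.004, -0.005, -1.0]]
ft_force: [0.3, -0.3, 1.0]
grip_width: 0.0501
gripper_force: 0.0
```

```bash
python3 - <<'E'
from ref import *
w=grab('wrist');o=env.observe();print(o['q'],o['position'])
W=world(w);im=w['img'].copy()
k=((W[...,2]>.083)&(W[...,2]<.096)&(abs(W[...,0]-.443)<.04)&(abs(W[...,1]-.22)<.04)).astype(np.uint8)
n,l,s,c=cv2.connectedComponentsWithStats(k)
for i in range(1,n):
    if s[i][4]>30: print(s[i],c[i],W[l==i].mean(0))
P=np.array([.443,.2185,.09]);u=proj(w,P);print(u)
for q in(P,[.441,.329,.08],[.441,.2746,.052]):
    cv2.circle(im,tuple(proj(w,np.array(q)).round().astype(int).tolist()),4,(255,0,0),1)
save('wrist2',im)
E
```

```text
[12.35241648 15.90711806 82.09891237  0.30317957 82.13701148 90.76024727] [0.44307319 0.21869655 0.23828272]
[260 177  27  27 553] [272.69981917 189.99095841] [0.44543872 0.22070697 0.08976228]
[274.67017315 193.34060622]
```

View pics/wrist2.png

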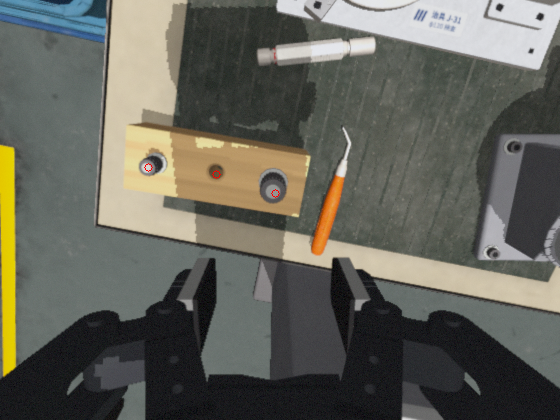

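The view shows the thick pin's knob at (273,190), the slim pin at (148,167) and the deburrer clear at (330,210). I'll descend on the thick pin.

```bash
python3 - <<'E'
from mv import *
R=tool(np.array([0,0,1.]),np.array([1.,.2,0]))
rows([np.array([.445,.220,.10]),np.array([.445,.220,.0615])],[R,R])
E
```

```text
[[0.0083, -0.0006, 0.4609], [-0.0066, 0.0033, 0.0053]] n>= 3.3
[[0.0087, 0.0001, 0.5893], [-0.0066, 0.0033, 0.0053]] n>= 4.2
```

Request:
{"api": "step_arm", "payload": {
  "targets": [
    [[0.0085, 0, 0.13], [-0.0066, 0.0033, 0.0053]],
    [[0.0085, 0, 0.25], [-0.0066, 0.0033, 0.0053]],
    [[0.0085, 0, 0.36], [-0.0066, 0.0033, 0.0053]],
    [[0.0085, 0, 0.44], [-0.0066, 0.0033, 0.0053]],
    [[0.0085, 0, 0.5], [-0.0066, 0.0033, 0.0053]],
    [[0.0085, 0, 0.54], [-0.0066, 0.0033, 0.0053]],
    [[0.0085, 0, 0.57], [-0.0066, 0.0033, 0.0053]],
    [[0.0085, 0, 0.589], [-0.0066, 0.0033, 0.0053]],
    [[0.0085, 0, 0.589], [-0.0066, 0.0033, 0.0053]],
    [[0.0085, 0, 0.589], [-0.0066, 0.0033, 0.0053]]
  ]
}}

```text
time_s: 8.65
position: [0.4452, 0.2203, 0.0624]
tool_rot: [[0.981, 0.193, 0.001], [0.193, -0.981, 0.0], [0.001, 0.0, -1.0]]
ft_force: [-0.6, -0.5, -0.2]
grip_width: 0.0501
gripper_force: 0.0
```

Request:
{"api": "step_arm", "payload": {
  "targets": [
    [[0, 0, 0], [0, 0, 0]],
    [[0, 0, 0], [0, 0, 0]],
    [[0, 0, 0], [0, 0, 0]],
    [[0, 0, 0], [0, 0, 0]],
    [[0, 0, 0], [0, 0, 0]],
    [[0, 0, 0], [0, 0, 0]]
  ],
  "jaw": 0,
  "grip_force": 50
}}

```text
time_s: 9.15
position: [0.4452, 0.2205, 0.0626]
tool_rot: [[0.981, 0.193, 0.001], [0.193, -0.981, 0.0], [0.001, 0.0, -1.0]]
ft_force: [-1.4, -1.3, 6.1]
grip_width: 0.0208
gripper_force: 48.7
```

```bash
python3 - <<'E'
from mv import *
p=np.load('p1.npy');p[4]=0;C,n,x,y=frames(p)
R=tool(n,x);o=env.observe();H=pts(p)['plate']+(.0105+.048+.03)*n
up=np.array([.4452,.2205,.21]);print(H)
v=Ro.from_matrix(o['tool_rot'].T@R).as_rotvec(degrees=True);print(v)
rows([up],[o['tool_rot']])
S=Slerp([0,1],Ro.from_matrix([o['tool_rot'],R])).__call__
via=[np.array([.47,.08,.30]),H+.04*n,H];cur=dict(position=up,tool_rot=o['tool_rot'])
for k,f in enumerate((.5,1,1)):
    Rk=S(f).as_matrix();rows([via[k]],[Rk],o=cur);cur=dict(position=via[k],tool_rot=Rk)
E
```

```text
[ 0.51893516 -0.07609445  0.24477962]
[ 0.0374587  29.9210382  -0.11511497]
[[0.0008, 0.0, -0.4913], [0.0, 0.0, 0.0]] n>= 3.5
[[-0.0089, 0.4755, -0.3], [0.0004, 0.3325, -0.0013]] n>= 4.0
[[-0.0251, 0.5422, 0.0642], [0.0004, 0.3325, -0.0013]] n>= 3.9
[[-0.0, -0.0, 0.1333], [0.0, 0.0, 0.0]] n>= 1.0
```

Request:
{"api": "step_arm", "payload": {
  "targets": [
    [[0, 0, -0.03], [0, 0, 0]],
    [[0, 0, -0.1], [0, 0, 0]],
    [[0, 0, -0.2], [0, 0, 0]],
    [[0, 0, -0.31], [0, 0, 0]],
    [[0, 0, -0.42], [0, 0, 0]],
    [[0, 0, -0.49], [0, 0, 0]],
    [[0, 0, -0.49], [0, 0, 0]]
  ]
}}

```text
time_s: 9.73
position: [0.4462, 0.2209, 0.2137]
tool_rot: [[0.981, 0.193, 0.008], [0.193, -0.981, 0.002], [0.009, -0.0, -1.0]]
ft_force: [-0.1, -0.2, -1.7]
grip_width: 0.0203
gripper_force: 49.4
```

Request:
{"api": "step_arm", "payload": {
  "targets": [
    [[-0.003, 0.15, -0.11], [0, 0.1, 0]],
    [[-0.006, 0.28, -0.2], [0, 0.2, 0]],
    [[-0.009, 0.4, -0.27], [0, 0.3, 0]],
    [[-0.009, 0.475, -0.3], [0, 0.333, 0]],
    [[-0.009, 0.475, -0.3], [0, 0.333, 0]],
    [[-0.009, 0.475, -0.3], [0, 0.333, 0]],
    [[-0.009, 0.475, -0.3], [0, 0.333, 0]]
  ]
}}

```text
time_s: 10.32
position: [0.4691, 0.0802, 0.2979]
tool_rot: [[0.949, 0.192, 0.252], [0.185, -0.981, 0.05], [0.257, -0.001, -0.967]]
ft_force: [-0.1, 0.8, -1.0]
grip_width: 0.0206
gripper_force: 49.7
```

Request:
{"api": "step_arm", "payload": {
  "targets": [
    [[-0.005, 0.13, 0.016], [0, 0.08, 0]],
    [[-0.012, 0.26, 0.03], [0, 0.16, 0]],
    [[-0.018, 0.39, 0.046], [0, 0.24, 0]],
    [[-0.025, 0.5, 0.06], [0, 0.31, 0]],
    [[-0.025, 0.542, 0.064], [0, 0.333, 0]],
    [[-0.025, 0.542, 0.064], [0, 0.333, 0]],
    [[-0.025, 0.542, 0.064], [0, 0.333, 0]]
  ]
}}

```text
time_s: 10.9
position: [0.4985, -0.079, 0.2771]
tool_rot: [[0.852, 0.193, 0.487], [0.166, -0.981, 0.098], [0.497, -0.002, -0.868]]
ft_force: [-0.4, 0.1, -1.3]
grip_width: 0.0202
gripper_force: 49.7
```

```bash
python3 - <<'E'
from ref import *
p=np.load('p1.npy');p[4]=0;C,n,x,y=frames(p);o=env.observe();print(o['q'],o['ft_force'])
w=grab('wrist');T=o['tool_rot'];q=pts(p);sh=o['position']+.0105*T[:,2]
for nm,P in(('nose',sh+.048*T[:,2]),('shoulder',sh),('plate',q['plate']),('cen',C)): print(nm,proj(w,P).round(1))
im=w['img'].copy()
for P in(sh+.048*T[:,2],sh,q['plate']): cv2.circle(im,tuple(proj(w,P).round().astype(int).tolist()),3,(255,0,0),1)
save('wrist3',im[100:400,100:460]);
rows([q['plate']+(.0585+.03)*n],[tool(n,x)])
E
```

```text
[-33.26991538   4.56983863  95.88587408  23.88102216  59.65082712
  37.07128237] [-0.36062505  0.1168226  -1.26955299]
nose [273.1 229.1]
shoulder [272.9 263. ]
plate [274.8 197.7]
cen [275.  300.9]
[[0.0043, 0.0058, 0.1286], [-0.0014, 0.0033, -0.0019]] n>= 0.9
```

View pics/wrist3.png

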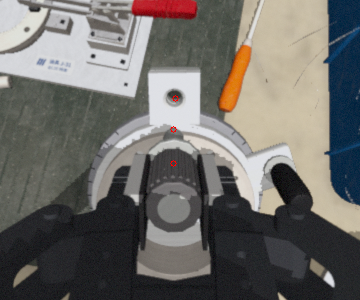

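The view shows the pin held upright under the fingers, the plate hole at full-image (274,197), the nose tip near (273,231) and the holes still aligned. I'll measure the offsets numerically.

```bash
python3 - <<'E'
from ref import *
np.set_printoptions(linewidth=220)
p=np.load('p1.npy');p[4]=0;C,n,x,y=frames(p);w=load('wrist');o=env.observe();T=o['tool_rot']
q=pts(p);u=proj(w,q['plate']);e=hole(w,*u,17);print(e)
J=[proj(w,q['plate']+.001*k)-u for k in(x,y)];print('plate hole off x,y mm',np.linalg.solve(np.column_stack(J),np.array(e[0])-u))
g=cv2.cvtColor(w['img'],cv2.COLOR_RGB2GRAY)
print(g[222:262:2,255:293:2])
z=w['z_map'];print((z[222:262:4,255:293:3]*1000).astype(int))
sh=o['position']+.0105*T[:,2]
for d,r in((.048,2),(.034,6),(.02,6),(0.0,14)):
    c=sh+d*T[:,2];print(d,proj(w,c).round(1),[proj(w,c+s*r*.001*T[:,1]).round(1).tolist() for s in(-1,1)],proj(w,c+r*.001*T[:,0]).round(1))
E
```

```text
((274.1776123046875, 197.2000274658203), (19.1634521484375, 21.45580291748047), 93.54557800292969)
plate hole off x,y mm [0.37508634 0.49047555]
[[224 224 224 225 224 224 224 224 225 224 225 225 224 225 223 223 224 224 223]
 [222 223 224 222 180 174 211 213 223 225 224 224 224 224 224 224 224 221 213]
 [213 215 214 173 168 164 163 165 185 212 219 224 223 223 224 224 225 225 220]
 [163 167 170 164 163 165 163 147 119 106 136 209 223 225 224 224 224 224 223]
 [163 164 164 161 159 155 119 114 119 120 119 124 157 211 213 217 221 223 223]
 [158 150 135 125 125 106  94 107 117 118 123 119 116 132 146 148 151 161 179]
 [117 116 117 119 114  85  91  94  99  98 112 113 112 109 143 156 149 145 144]
 [124 129 139 150 116  86  92  96  96  99 101  97  92  89 152 209 209 206 193]
 [146 147 146 145  94  92 100 107 117 129 129 118 104  95 150 210 211 212 212]
 [144 145 135 122 115 115 137 164 184 198 189 174 150 134 131 159 185 164 211]
 [146 134 136 164 187 202 210 204 199 199 198 197 203 205 183 167 145 146 203]
 [125 146 191 195 195 192 191 196 196 197 198 196 198 197 199 201 204 186 140]
 [159 1
[... 741 characters left out ...]
 284 285 284 285 196 196 197 199 284 285 286 285]
 [280 280 279 277 194 191 191 189 192 196 278 279 278]
 [275 275 274 193 186 162 161 162 186 191 276 275 276]
 [277 162 161 160 159 160 159 160 159 159 160 161 275]
 [161 160 158 160 161 159 161 160 160 160 159 160 161]
 [161 160 160 157 156 156 153 156 155 158 161 160 161]
 [160 158 154 154 150 151 149 152 149 154 153 158 161]
 [154 153 149 150 147 148 145 147 147 149 149 153 153]]
0.048 [272.2 228.5] [[268.8, 228.5], [275.5, 228.5]] [272.1 225.4]
0.034 [272.1 236.8] [[261.5, 236.8], [282.7, 236.8]] [272.  226.8]
0.02 [272.  246.3] [[260.6, 246.3], [283.3, 246.2]] [271.9 235.6]
0.0 [271.8 262.4] [[242.2, 262.5], [301.4, 262.4]] [271.7 234.6]
```

```bash
python3 - <<'E'
from ref import *
np.set_printoptions(linewidth=220,suppress=True)
w=grab('wrist');o=env.observe();T=o['tool_rot'];W=world(w)
L=(W-o['position'])@T*1000
m=(L[...,2]>-35)&(L[...,2]<65)&(abs(L[...,1])<16)&(abs(L[...,0])<18)
def circ(z0,z1,r,ymax):
    k=m&(L[...,2]>z0)&(L[...,2]<z1)&(abs(L[...,1])<ymax);P=L[k]
    f=least_squares(lambda c:np.hypot(P[:,0]-c[0],P[:,1]-c[1])-r,[0,0],loss='soft_l1')
    print((z0,z1),len(P),'xy',f.x.round(2),'rms',np.sqrt(np.mean(f.fun**2)).round(2),'z',P[:,2].mean().round(1))
circ(20,44,6,7);circ(14,30,6,7);circ(30,44,6,7)
circ(-18,3,11,9);circ(-8,3,11,9)
c=m&(L[...,2]>2)&(L[...,2]<14);P=L[c];print('collar',P[:,0].max(),np.percentile(P[:,2],[5,50,95]),np.histogram(P[:,2],bins=6))
k=m&(L[...,2]>44);print('nose max z',np.sort(L[k][:,2])[-8:],np.median(L[k],0))
p=np.load('p1.npy');p[4]=0;C,n,x,y=frames(p)
Q=((pts(p)['plate']-o['position'])@T*1000);print('hole in tool',Q)
# plate lug in tool: hole from image ray w/ lug depth
e=hole(w,*proj(w,pts(p)['plate']),17);print(e[0])
u,v=np.array(e[0]).round().astype(int);ring=[L[v+a,u+b] for a,b in((0,16),(0,-16),(-14,12),(-14,-12),(12,14),(12,-14))];print(np.array(ring).round(1))
ray=cv2.undistortPoints(np.array([[e[0]]]),w['intrinsics'],w['D']).reshape(2);Rw=cv2.Rodrigues(w['rvec'])[0]
d=T.T@(Rw.T@np.array([*ray,1]));c0=T.T@(-Rw.T@w['tvec'].reshape(3)-o['position'])*1000
zl=np.median(np.array(ring)[:,2]);print('hole by ray @z',zl,c0+d*(zl-c0[2])/d[2])
E
```

```text
(20, 44) 143 xy [-1.19  0.38] rms 0.19 z 37.9
(14, 30) 0 xy [0. 0.] rms nan z nan
(30, 44) 143 xy [-1.19  0.38] rms 0.19 z 37.9
(-18, 3) 857 xy [-0.72  0.52] rms 0.47 z -8.4
(-8, 3) 400 xy [-0.74  0.53] rms 0.45 z -2.9
collar 13.202386849583284 [3.43530241 6.89597377 9.36766833] (array([ 33,  21, 112, 332,  78,  33]), array([ 2.16196368,  3.5776537 ,  4.99334372,  6.40903374,  7.82472376,  9.24041378, 10.6561038 ]))
nose max z [48.75333881 48.83026398 48.88423902 49.45645704 51.09170269 56.5304526  56.98873934 58.64081729] [ 3.77330958  0.20593281 45.39558344]
hole in tool [  1.13003693   2.05844017 127.33160695]
(274.7969665527344, 197.67691040039062)
[[  1.5  14.3 126.3]
 [  1.9 -10.9 125. ]
 [ 12.7  11.  126.8]
 [ 12.9  -7.7 126.1]
 [ -8.3  12.8 126.3]
 [ -8.1  -9.5 125.6]]
hole by ray @z 126.24533010817674 [  1.84882197   1.49575634 126.24533011]
  return _methods._mean(a, axis=axis, dtype=dtype,
  ret = ret.dtype.type(ret / rcount)
<stdin>:9: RuntimeWarning: Mean of empty slice.
```

Request:
{"api": "step_arm", "payload": {
  "targets": [
    [[0.003, 0.001, 0.04], [-0.001, 0.003, -0.002]],
    [[0.006, 0.002, 0.09], [-0.001, 0.003, -0.002]],
    [[0.01, 0.0037, 0.14], [-0.001, 0.003, -0.002]],
    [[0.01, 0.0037, 0.18], [-0.001, 0.003, -0.002]],
    [[0.01, 0.0037, 0.2], [-0.001, 0.003, -0.002]],
    [[0.01, 0.0037, 0.2], [-0.001, 0.003, -0.002]],
    [[0.01, 0.0037, 0.2], [-0.001, 0.003, -0.002]],
    [[0.01, 0.0037, 0.2], [-0.001, 0.003, -0.002]]
  ]
}}

```text
time_s: 11.67
position: [0.531, -0.0743, 0.2286]
tool_rot: [[0.848, 0.194, 0.493], [0.169, -0.981, 0.096], [0.502, 0.002, -0.865]]
ft_force: [-0.3, 1.0, -1.0]
grip_width: 0.0203
gripper_force: 49.7
```

```bash
cat > chk.py <<'E'
from ref import *
np.set_printoptions(linewidth=220,suppress=True)
def run():
    w=grab('wrist');o=env.observe();T=o['tool_rot'];W=world(w);L=(W-o['position'])@T*1000
    p=np.load('p1.npy');p[4]=0;C,n,x,y=frames(p);print('ft',o['ft_force'].round(1),'tilt of n in tool',(T.T@n).round(4))
    m=(L[...,2]>-35)&(L[...,2]<65)&(abs(L[...,1])<16)&(abs(L[...,0])<18)
    for z0,z1,r,ym in((25,44,6,7),(-18,3,11,9)):
        k=m&(L[...,2]>z0)&(L[...,2]<z1)&(abs(L[...,1])<ym);P=L[k]
        if len(P)<20: continue
        f=least_squares(lambda c:np.hypot(P[:,0]-c[0],P[:,1]-c[1])-r,[0,0],loss='soft_l1');print('axis z',P[:,2].mean().round(1),len(P),f.x.round(2))
    u=proj(w,pts(p)['plate']);print('pred',u,((pts(p)['plate']-o['position'])@T*1000).round(2))
    return w,o,T,L,u
E
python3 - <<'E'
from chk import *
w,o,T,L,u=run()
# plate lug plane points around hole
q=np.load('p1.npy');q[4]=0;Q=pts(q)['plate'];Ql=(Q-o['position'])@T*1000
k=(abs(L[...,2]-Ql[2])<4)&(np.hypot(L[...,0]-Ql[0],L[...,1]-Ql[1])<19)&(np.hypot(L[...,0]-Ql[0],L[...,1]-Ql[1])>11)
print('lug',k.sum(),np.median(L[k],0))
im=w['img'];a=np.array(u).astype(int)
g=cv2.cvtColor(im,cv2.COLOR_RGB2GRAY);print(a);print(g[a[1]-26:a[1]+26:2,a[0]-28:a[0]+30:3])
save('close',cv2.resize(im[a[1]-60:a[1]+60,a[0]-70:a[0]+70],None,fx=5,fy=5,interpolation=cv2.INTER_CUBIC))
E
```

```text
ft [ 0.8  0.1 -1.5] tilt of n in tool [ 0.0025  0.0025 -1.    ]
axis z 37.9 146 [-0.83 -0.08]
axis z -8.5 849 [-0.39 -0.01]
pred [271.93710234 227.72830267] [-2.55 -0.95 68.47]
lug 1332 [ 3.87825611 -1.51515735 67.58352081]
[271 227]
[[224 223 223 223 223 224 223 225 224 224 224 224 223 224 224 225 223 224 223 225]
 [223 224 224 223 223 224 224 223 224 224 223 224 223 223 224 224 224 223 224 224]
 [224 225 224 224 223 225 224 224 223 224 225 224 222 223 223 224 223 224 223 224]
 [224 224 224 223 223 224 223 224 223 223 224 223 223 223 224 223 224 223 224 225]
 [223 224 223 224 224 223 225 224 224 225 223 224 223 224 224 224 223 223 224 224]
 [223 223 223 224 224 223 224 223 224 225 224 224 224 224 224 223 225 224 224 223]
 [224 224 224 224 225 223 224 224 223 223 223 223 224 223 223 224 224 224 223 224]
 [224 223 224 223 223 223 224 223 222 216 219 223 224 224 224 224 225 223 223 223]
 [223 223 224 224 224 223 223 214 169 148 158 185 220 224 222 223 224 224 222 223]
 [224 223 223 225 224 224 213 166  98  60  63 125 169 224 225 223 224 223 223 224]
 [224 223 223 223 225 222 178  97  5
[... 592 characters left out ...]
00 109 128 223 224 222 223 223 223]
 [223 223 212 169 163 161 157  81  92  97  99 102  94  95 222 225 224 224 224 224]
 [223 223 177 162 161 160 153  95 115 132 158 149 127 107 211 223 222 223 225 224]
 [170 210 170 161 161 148 127 150 184 208 207 208 186 164 136 175 216 223 223 224]
 [160 164 162 162 148 137 194 200 195 194 197 195 197 202 199 167 170 225 224 224]
 [161 164 164 156 126 192 192 192 191 195 195 197 194 197 199 201 154 212 223 224]
 [161 162 161 117 183 194 193 184 184 184 187 186 153 195 196 198 196 147 201 202]
 [163 165 129 181 193 194 194 131  88  81  85  80  76 180 195 199 196 182 127 219]
 [163 162 159 196 194 189 166  60  64  62  66  70  65  77 142 195 197 147 118 219]]
```

Request:
{"api": "step_arm", "payload": {
  "targets": [
    [[0, 0, 0], [0, 0, 0]],
    [[0, 0, 0], [0, 0, 0]],
    [[0, 0, 0], [0, 0, 0]],
    [[0, 0, 0], [0, 0, 0]]
  ]
}}

```text
time_s: 12.05
position: [0.5309, -0.0748, 0.228]
tool_rot: [[0.849, 0.193, 0.492], [0.168, -0.981, 0.096], [0.502, 0.002, -0.865]]
ft_force: [0.3, 0.5, -1.5]
grip_width: 0.0206
gripper_force: 49.7
```

```bash
cat >> chk.py <<'E'
def mouth(w,o,T,L,u):
    """18 mm mouth: bright-lug edge points on the lug plane, circle fit in tool frame"""
    g=cv2.GaussianBlur(cv2.cvtColor(w['img'],cv2.COLOR_RGB2GRAY),(3,3),0).astype(float)
    q=np.load('p1.npy');q[4]=0;Ql=(pts(q)['plate']-o['position'])@T*1000
    r=np.hypot(L[...,0]-Ql[0],L[...,1]-Ql[1]);k=(abs(L[...,2]-Ql[2])<4)&(r<19)&(r>11);zl=np.median(L[k][:,2])
    Rw=cv2.Rodrigues(w['rvec'])[0];c0=T.T@(-Rw.T@w['tvec'].reshape(3)-o['position'])*1000
    E=[]
    for a in np.radians(np.arange(150,391,5)): # image up half (v up)
        s=np.arange(6,24,.25);U=u[0]+s*np.cos(a);V=u[1]+s*np.sin(a)
        pr=cv2.remap(g,U.astype(np.float32)[None],V.astype(np.float32)[None],1)[0]
        i=np.where(pr<198)[0]
        if len(i) and pr[min(i[-1]+4,len(pr)-1)]>212: E.append((U[i[-1]],V[i[-1]]))
    E=np.array(E);ray=cv2.undistortPoints(E[:,None],w['intrinsics'],w['D']).reshape(-1,2)
    d=np.column_stack([ray,np.ones(len(ray))])@Rw@T
    X=c0+d*((zl-c0[2])/d[:,2])[:,None]
    f=least_squares(lambda c:np.hypot(X[:,0]-c[0],X[:,1]-c[1])-c[2],[Ql[0],Ql[1],9],loss='soft_l1',f_scale=.3)
    print('mouth n',len(E),'z',zl.round(1),'xy r',f.x.round(2),'rms',np.sqrt(np.mean(f.fun**2)).round(2))
E
python3 - <<'E'
from chk import *
a=run();mouth(*a);print(a[1]['qvel'].round(2))
E
```

```text
ft [-0.2  0.1 -2.8] tilt of n in tool [ 0.0017  0.0021 -1.    ]
axis z 37.9 148 [-0.84  0.18]
axis z -8.5 849 [-0.39  0.26]
pred [271.11154223 227.18900676] [-2.03 -1.21 67.92]
mouth n 30 z 67.1 xy r [-2.38 -1.78  8.59] rms 0.08
[ 0.07  0.23  0.06 -0.07 -0.03  0.02]
```

Request:
{"api": "step_arm", "payload": {
  "targets": [
    [[-0.0045, -0.0063, 0], [0, 0, 0]],
    [[-0.0045, -0.0063, 0], [0, 0, 0]],
    [[-0.0045, -0.0063, 0], [0, 0, 0]],
    [[-0.0045, -0.0063, 0], [0, 0, 0]],
    [[-0.0045, -0.0063, 0], [0, 0, 0]]
  ]
}}

```text
time_s: 12.52
position: [0.5294, -0.0731, 0.2271]
tool_rot: [[0.849, 0.194, 0.492], [0.168, -0.981, 0.096], [0.501, 0.001, -0.865]]
ft_force: [0.3, 0.5, -1.4]
grip_width: 0.0208
gripper_force: 49.7
```

```bash
python3 - <<'E'
from chk import *
a=run();mouth(*a)
a=run();mouth(*a)
E
```

```text
ft [-0.7 -0.2 -1.3] tilt of n in tool [ 0.0016  0.002  -1.    ]
axis z 37.9 147 [-0.86  0.13]
axis z -8.4 839 [-0.44  0.25]
pred [274.25575205 225.22162298] [-0.71  0.74 67.8 ]
mouth n 30 z 66.9 xy r [-1.37  0.07  8.87] rms 0.77
ft [-0.1 -0.4 -0.9] tilt of n in tool [ 0.0017  0.002  -1.    ]
axis z 37.6 143 [-0.84  0.14]
axis z -8.4 842 [-0.45  0.22]
pred [274.24443715 225.2250231 ] [-0.72  0.72 67.8 ]
mouth n 30 z 66.9 xy r [-0.88  0.19  8.43] rms 0.05
```

Request:
{"api": "step_arm", "payload": {
  "targets": [
    [[0, 0, 0.015], [0, 0, 0]],
    [[0, 0, 0.03], [0, 0, 0]],
    [[0, 0, 0.04], [0, 0, 0]],
    [[0, 0, 0.05], [0, 0, 0]],
    [[0, 0, 0.06], [0, 0, 0]],
    [[0, 0, 0.06], [0, 0, 0]]
  ]
}}

```text
time_s: 13.12
position: [0.5383, -0.0712, 0.2109]
tool_rot: [[0.849, 0.194, 0.491], [0.168, -0.981, 0.096], [0.501, 0.001, -0.866]]
ft_force: [-0.4, -0.3, -1.7]
grip_width: 0.0203
gripper_force: 49.7
```

Request:
{"api": "step_arm", "payload": {
  "targets": [
    [[0, 0, 0.01], [0, 0, 0]],
    [[0, 0, 0.02], [0, 0, 0]],
    [[0, 0, 0.03], [0, 0, 0]],
    [[0, 0, 0.04], [0, 0, 0]],
    [[0, 0, 0.04], [0, 0, 0]]
  ]
}}

```text
time_s: 13.53
position: [0.5442, -0.0701, 0.2006]
tool_rot: [[0.849, 0.194, 0.491], [0.168, -0.981, 0.096], [0.501, 0.001, -0.866]]
ft_force: [0.6, -0.1, -0.7]
grip_width: 0.0205
gripper_force: 49.7
```

Request:
{"api": "step_arm", "payload": {
  "targets": [
    [[0, 0, 0.01], [0, 0, 0]],
    [[0, 0, 0.02], [0, 0, 0]],
    [[0, 0, 0.03], [0, 0, 0]],
    [[0, 0, 0.04], [0, 0, 0]],
    [[0, 0, 0.04], [0, 0, 0]]
  ]
}}

```text
time_s: 13.95
position: [0.5501, -0.069, 0.1902]
tool_rot: [[0.849, 0.194, 0.492], [0.168, -0.981, 0.096], [0.501, 0.001, -0.866]]
ft_force: [0.5, -0.3, -2.2]
grip_width: 0.0205
gripper_force: 49.7
```

Request:
{"api": "step_arm", "payload": {
  "targets": [
    [[0, 0, 0.01], [0, 0, 0]],
    [[0, 0, 0.02], [0, 0, 0]],
    [[0, 0, 0.03], [0, 0, 0]],
    [[0, 0, 0.038], [0, 0, 0]],
    [[0, 0, 0.038], [0, 0, 0]]
  ]
}}

```text
time_s: 14.37
position: [0.5557, -0.0679, 0.1804]
tool_rot: [[0.849, 0.194, 0.492], [0.168, -0.981, 0.096], [0.501, 0.001, -0.865]]
ft_force: [0.1, -0.2, -0.6]
grip_width: 0.0206
gripper_force: 49.7
```

```bash
python3 - <<'E'
from chk import *
a=run();o=a[1];L=a[3];p=np.load('p1.npy');p[4]=0
Ql=(pts(p)['plate']-o['position'])@o['tool_rot']*1000
r=np.hypot(L[...,0]-Ql[0],L[...,1]-Ql[1]);k=(abs(L[...,2]-Ql[2])<5)&(r<21)&(r>15);print('lug z',np.median(L[k][:,2]),Ql)
E
```

```text
ft [-0.7  0.3 -2. ] tilt of n in tool [ 0.0013  0.0016 -1.    ]
axis z -8.4 855 [-0.53  0.19]
pred [274.75730844 260.94232581] [-0.59  0.84 14.15]
lug z 13.348728437055582 [-0.58553832  0.83502954 14.14726832]
```

Request:
{"api": "step_arm", "payload": {
  "targets": [
    [[0, 0, 0.003], [0, 0, 0]],
    [[0, 0, 0.006], [0, 0, 0]],
    [[0, 0, 0.008], [0, 0, 0]],
    [[0, 0, 0.008], [0, 0, 0]]
  ]
}}

```text
time_s: 14.75
position: [0.5569, -0.0678, 0.1788]
tool_rot: [[0.849, 0.194, 0.492], [0.168, -0.981, 0.096], [0.501, 0.002, -0.865]]
ft_force: [-0.3, 0.1, -1.8]
grip_width: 0.0203
gripper_force: 49.7
```

Request:
{"api": "step_arm", "payload": {
  "targets": [
    [[0, 0, 0.0015], [0, 0, 0]],
    [[0, 0, 0.003], [0, 0, 0]],
    [[0, 0, 0.003], [0, 0, 0]]
  ]
}}

```text
time_s: 15.0
position: [0.5572, -0.0677, 0.1783]
tool_rot: [[0.849, 0.194, 0.492], [0.169, -0.981, 0.096], [0.502, 0.002, -0.865]]
ft_force: [-4.2, 0.3, 1.6]
grip_width: 0.0207
gripper_force: 50.4
```

Request:
{"api": "step_arm", "payload": {
  "targets": [
    [[0, 0, 0.0015], [0, 0, 0]],
    [[0, 0, 0.0015], [0, 0, 0]],
    [[0, 0, 0.0015], [0, 0, 0]]
  ]
}}

```text
time_s: 15.25
position: [0.5573, -0.0677, 0.1783]
tool_rot: [[0.848, 0.194, 0.493], [0.169, -0.981, 0.095], [0.502, 0.002, -0.865]]
ft_force: [-9.1, -1.9, 6.7]
grip_width: 0.0201
gripper_force: 51.1
```

```bash
python3 - <<'E'
from chk import *
o=env.observe();p=np.load('p1.npy');p[4]=0;C,n,x,y=frames(p)
print(o['ft_force'],(o['position']-pts(p)['plate'])@n*1000)
E
```

```text
[-9.08822779 -1.88850303  6.74314875] 11.3043542026273
```

Request:
{"api": "step_arm", "payload": {
  "targets": [
    [[0, 0, 0], [0, 0, 0]],
    [[0, 0, 0], [0, 0, 0]],
    [[0, 0, 0], [0, 0, 0]],
    [[0, 0, 0], [0, 0, 0]],
    [[0, 0, 0], [0, 0, 0]]
  ],
  "jaw": 45
}}

```text
time_s: 15.67
position: [0.5576, -0.0676, 0.1777]
tool_rot: [[0.849, 0.194, 0.492], [0.168, -0.981, 0.096], [0.501, 0.001, -0.865]]
ft_force: [-0.5, -0.2, 0.1]
grip_width: 0.0452
gripper_force: 0.0
```

Request:
{"api": "step_arm", "payload": {
  "targets": [
    [[0, 0, -0.02], [0, 0, 0]],
    [[0, 0, -0.07], [0, 0, 0]],
    [[0, 0, -0.15], [0, 0, 0]],
    [[0, 0, -0.26], [0, 0, 0]],
    [[0, 0, -0.37], [0, 0, 0]],
    [[0, 0, -0.4], [0, 0, 0]],
    [[0, 0, -0.4], [0, 0, 0]]
  ]
}}

```text
time_s: 16.25
position: [0.4983, -0.0797, 0.2842]
tool_rot: [[0.847, 0.193, 0.496], [0.169, -0.981, 0.093], [0.505, 0.005, -0.863]]
ft_force: [1.0, -0.2, 0.2]
grip_width: 0.0449
gripper_force: 0.0
```

```bash
python3 - <<'E'
from ref import *
w=grab('wrist');t=grab('top');p=np.load('p1.npy');p[4]=0;C,n,x,y=frames(p);W=world(w)
D=(W-pts(p)['plate']);h=D@n*1000;X=D@x*1000;Y=D@y*1000;r=np.hypot(X,Y)
k=(r<15)&(h>28)&(h<50);print('knob top h',np.median(h[k]),X[k].mean(),Y[k].mean())
k=(r<22)&(h<9)&(h>-6);b=(r>15.5)&k;print('lug h',np.median(h[b]));c=(r<13.5)&(r>12)&k;print('collar h',np.median(h[c]))
u=proj(w,pts(p)['plate']).astype(int)
A=cv2.resize(w['img'][max(u[1]-100,0):u[1]+100,u[0]-100:u[0]+100],(400,400));B=cv2.resize(t['img'][170:270,130:340],(399,190),interpolation=cv2.INTER_CUBIC)
B=np.vstack([B,np.zeros((210,399,3),np.uint8)]);save('final',np.hstack([A,B]));print(env.observe()['ft_force'])
E
```

```text
knob top h 38.73472662828575 1.0322020639589655 0.4959377527776944
lug h 0.839098694472661
collar h 4.543922290417781
[-0.23659184  0.15354409 -0.873688  ]
```

View pics/final.png

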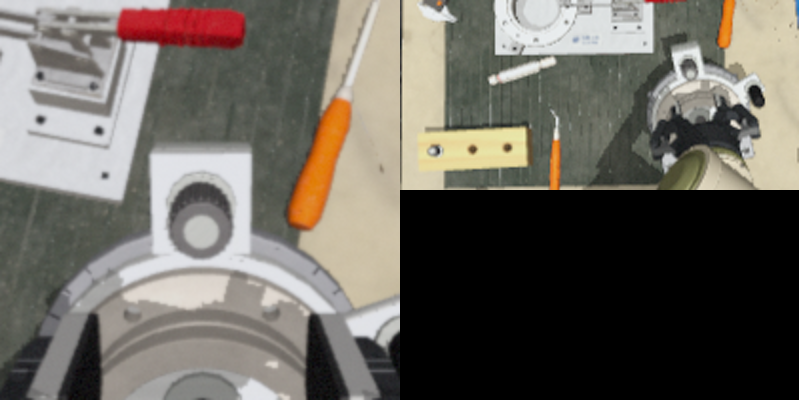

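The pin is seated: the knob top is 37.9 mm and the collar top 3.7 mm above the lug, against 38 and 4 mm nominal. The slim pin is still in the block at crop (434,150), the other things lie where they were, and the gripper is clear.

```bash
python3 -c "
from rig import close_job
print(close_job())"
```

```text
the job is handed in; nothing more can be done
None
```

The plate is turned back to its station, the thick pin is through both holes with its shoulder on the plate's lug, and the job was handed in at about 16 s; no verdict was returned.

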